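Free the seized stopper and raise the pencil rack

TASK

Dried paint has seized the canister's green stopper: work it out by twisting it back and forth while pulling gently, and stand it upright in the white tray. Then catch the brass loop down in the canister with the hook tool and gently draw the pencil rack fully up. Leave it up, hang the hook back near the middle of its rest, let the canister never be dragged up out of its sprung foot, and leave everything else alone.

Things in the scene. Friction and masses are not known exactly. Their poses are not given: they have to be found in the camera images.
- stopper_wing (a point): centre of the upright flat wing (grip) of the green stopper in the canister: 46 mm along its own x, 14 mm thick along y, 38 mm tall, this point halfway up; grasp across the 14 mm. Below it a round flange, 54 mm wide and 8 mm thick (top 19 mm below this point), sits on the canister's rim. 0.12 kg; z axis up; the paint-seized stem is told under stopper_foot
- canister_mouth (a point): centre of the canister's rim, 142 mm above the desk. Upright aluminium tube, 58 mm outside, 46 mm bore; four black jaws stand 3 mm into the bore (5.5 mm when the stopper is out) 4 to 16 mm below the rim, at 45, 135, 225, 315 degrees from x. Steel foot 110 mm square, fixed to the desk. This point's x and y are the canister's own
- canister (a joint): how far the canister has been pulled up out of its sprung foot, in m: 0 seated; its weight and springs resist with about 12 N plus 2 N for each mm, so a 24 N pull raises it 6 mm
- rack_loop (a point): middle of the top bar of the brass wire loop (4 mm wire) on the pencil rack in the canister: an upright arch, bar 28 mm long along the canister's y, legs 60 mm tall at its ends, open beneath, 8 mm from the canister's axis towards its +x. With the rack down the bar is 47 mm below the rim
- rack (a joint): height of the pencil rack in the canister, m: 0 down, 0.085 fully up. Moves only straight up and down, takes about 5 N to raise, stays where it is left. Two pencil stubs 8 mm thick stand on it, 6 mm from the canister's axis towards -x and 15 mm to either side (y), tops 4 and 2 mm below the loop's bar
- hook_grip (a point): centre of the hook tool's red handle block: 46 mm along its own y, 16 mm thick along x (grasp across this), 42 mm tall, this point halfway up. Under it a brown collar 30 x 46 mm, 8 mm thick, underside 28 mm below this point. A 5 mm steel rod hangs on the axis to 120 mm below this point, then turns to the hook's own +x. 0.09 kg
- hook_tip (a point): outer corner of the hook's foot: centre line of the rod, 13 mm from the hook's axis towards the hook's own +x and 120 mm below hook_grip. From here the rod turns up 6 mm (its round end 9 mm above this point)
- rest_top (a point): centre of the top of the hook's wooden rest, 108 mm above the desk: two parallel upright rails, 90 mm long along x, each 12 mm thick, top edges level, with a 16 mm gap between them. The hook's collar rests across both rails and its rod hangs in the gap, foot pointing along the gap (+x at the start). Base plate 110 x 90 mm
- tray_in (a point): centre of the inner floor of the shallow white square tray, 117 x 117 mm inside, walls 22 mm tall and 4 mm thick, fixed; x and y along its sides
- cup: bystander, to be left alone: clear plastic water cup, 76 mm wide, 100 mm tall; origin at the centre of its underside
- medium: bystander, to be left alone: tall amber bottle with black cap, 56 mm wide, 165 mm tall; origin at the centre of its underside
- sharpener: bystander, to be left alone: grey and black desk sharpener, 45 x 36 x 52 mm; origin at the centre of its underside
- pencil_case: bystander, to be left alone: dark pencil case, 200 x 90 x 42 mm; origin at the centre of its underside
- pigment: bystander, to be left alone: green-sided jar with white lid, 60 mm wide, 75 mm tall; origin at the centre of its underside
- pigment2: bystander, to be left alone: yellow-sided jar with white lid, 60 mm wide, 75 mm tall; origin at the centre of its underside
- brush: bystander, to be left alone: paint brush lying on the desk; origin at the middle of its underside
- stopper_foot (a point): centre of the flat underside (32 mm wide) of the stopper's round stem, 40 mm wide and 28 mm long, 55 mm below stopper_wing. The stem is seized in the neck: a straight pull under about 33 N only lifts the canister; while turned either way (up to 1 N m) it also slides up at 10 to 15 N if raised about 5 to 6 mm per radian turned. Free after 22 mm
Mind the look-alikes: they are no part of the job. What is shaped like the part that bears stopper_wing but blue or purple is not meant.

How it is judged:
On the way, in this order (a step that is already met when the one before it is completed fails the run):
1. the stopper is out of the canister's neck (z of stopper_wing in the frame of canister_mouth above 0.07 m), for 0.1 s.
2. the rack is drawn up with the hook in its loop (value of joint rack above 0.06 m and distance between hook_tip and rack_loop below 0.02 m), for 0.1 s.
At the end, for the whole second after the job is handed in: Stopper upright (0.2 rad) on the tray floor, within 50 mm of its centre along both sides; rack up at least 70 mm; canister seated (3 mm); hook's collar on both rails, rod in the gap, within 32 mm of their middle, upright (0.15 rad); all released, at rest (x of stopper_wing in the frame of tray_in between -0.05 and 0.05 m and y of stopper_wing in the frame of tray_in between -0.05 and 0.05 m and z of stopper_wing in the frame of tray_in between 0.045 and 0.065 m and angle between stopper_wing's own z axis and vertical below 0.2 rad and value of joint rack above 0.07 m and value of joint canister below 0.003 m and x of hook_grip in the frame of rest_top between -0.032 and 0.032 m and y of hook_grip in the frame of rest_top between -0.012 and 0.012 m and z of hook_grip in the frame of rest_top between 0.022 and 0.034 m and angle between hook_grip's own z axis and vertical below 0.15 rad and velocity of joint rack below 0.02 m/s); the robot touches nothing.
It fails at once if the canister is dragged up more than 6 mm out of its foot (value of joint canister above 0.006 m).
It fails at once if a bystander is moved by more than 30 mm (distance of any of cup, medium, sharpener, pencil_case, pigment, pigment2, brush from where it was at the start of the episode above 0.03 m).
It also fails if it takes over 72 s, if anything falls off the work surface, if the arm or the gripper's body presses on something with over 40 N, if the wrist force passes 120 N, or if a joint passes its speed limit or range.

ROBOT

A 6-joint arm with a two-finger parallel gripper is mounted at the origin on the work surface. World frame = base frame: x ahead of the robot, y to its left, z up, the work surface at z = 0. Lengths are in m, angles in rad, forces in N, time in s.
With the tool pointing down it reaches from about 0.35 to 0.775 m from the base axis. Payload 5.5 kg.
Tool frame: the origin (TCP) lies on the centre line of the jaws, within the pads' length; the fingertips stand 11 mm ahead of it and the grasp point (between the pads) lies 8 mm behind it (env.tip_reach is the distance from the TCP to the fingertips, in m); z points along the fingers, x is the direction in which the jaws open and shut, and the axes are right-handed (so a half turn about z gives the same grasp; the last joint's range is limited). The gripper opens to 85 mm and grips with 20 to 120 N. Pads are 22 mm wide; open, the fingers measure 114 mm over their backs; the gripper's body (76 mm by 85 mm) begins 54 mm behind the grasp point. The pads swing forward as they close: fully open they stand 13 mm farther back than shut.
Start: joints at [-0.14, 0.313, 0.046, 1.304, 0, 1.431], TCP at [0.575, -0, 0.242] pointing down, gripper open.
Joint ranges: [-2.76, 2.76], [-0.86, 1.69], [-1.03, 1.26], [-2.2, 2.34], [-1.47, 1.5], [-3.14, 3.14]. Speed limits (rad/s): [2.57, 2.57, 3.14, 3.14, 3.14, 3.14].

INTERFACE

Orientations are given as a unit quaternion [w, x, y, z].
In Python, from workcell import env gives the robot as it stands.
- The arm moves only by the tool carry_out, never from a script. Its argument "moves" is one flat list of numbers, 7 for each row, row after row: the gripper command: -1 is shut, 1 is fully open, values between are in proportion, then the shift along the tool's x, y, z in m, then the turn, a rotation vector about the tool's x, y, z in degrees. A call has exactly 5 rows; each row shifts and turns the pose as measured when the row begins, along the tool's axes as they then stand; what a row does not reach is not made up. A row lasts 1/8 s, in which the tool goes at most 62.5 mm and 10.7 degrees, less where a joint would pass 70% of its speed; a pose out of reach is approached as far as the arm can. A call is refused whole if a number of a shift passes 0.0625 or a number of a turn 10.7, either way. A call with a gripper value outside its range is refused whole. The fingers move at their own pace and stop on an object; "squeeze" is the grip in N (left out, the last holds). Time passes only in rows, so rows that do not move let the fingers close, or fill a call up. It gives the time, the measured TCP pose, the force and the opening at its end, in the units of the state.
- env.get_state(): the state, without advancing time (a new reading comes with each control period).
- env.read_camera(name): name is "scene" or "side" or "wrist"; returns the picture (400x640x3 uint8, red, green, blue); there is no depth.
- env.calibration(name): a dict with "camera_matrix" (3x3 intrinsics, pixels), "rvec" (rotation vector, rad) and "tvec" (3), from world to camera coordinates, as OpenCV has them; the wrist camera has in their place "hand_eye" (4x4, takes a point from camera to tool coordinates, whose origin is the TCP and whose axes are the tool frame's). Camera axes: x right, y down, z forward; pixel columns grow to the right and rows downward; lengths in m; the calibration is good to about 2 mm. A picture is of the moment at which its call begins: read the wrist's pose just before it. calibration takes no time and is no camera call.
- env.hand_in(): hands the job in, once; it reports no verdict.
The state is a dict: "clock": time; "joint_pos": joint angles; "qvel": joint speeds; "tau": joint torques, N m; "tcp_pos": TCP position; "orientation": TCP orientation; "wrist_force": force on the tool from outside, world axes, zero at the start; "ft_torque": the same for the moment, N m; "finger_gap": finger opening in m.
Only numpy, scipy, OpenCV 4.12 (cv2) and the standard library are available. Lean on these libraries where they do the work, as an engineer would, in place of code of your own. Each camera call takes 0.05 s, during which the arm holds its last target. There are 200 camera calls.

## Working session

There is one attempt and no reset: what is moved stays moved. The work goes in short steps, Python scripts to look and compute and a tool call to move; the robot and the scene stay as the last step left them, time stands still between calls to the robot, and variables do not carry over. Pictures are saved under pics/ and viewed, about 8 in all and at most 12, crops included, and the job is handed in when it is done.

Besides the shell and the picture viewer there is one more tool, called after "Request:" as a command line: name --argument value ..., lists and objects as JSON in quotes. carry_out: Moves the arm, as the interface text tells. Its arguments: {"type":"object","properties":{"moves":{"type":"array"},"squeeze":{"type":"number"}},"required":["moves"]}

```bash
mkdir -p pics; ls; cat > h.py <<'E'
import numpy as np, cv2
from workcell import env
from scipy.spatial.transform import Rotation as R
def cam(name):
    c=env.calibration(name); K=np.array(c["camera_matrix"],float)
    if "rvec" in c:
        Rm=cv2.Rodrigues(np.array(c["rvec"],float))[0]; t=np.array(c["tvec"],float).ravel()
    else:
        s=env.get_state(); q=s["orientation"]; T=np.eye(4)
        T[:3,:3]=R.from_quat([q[1],q[2],q[3],q[0]]).as_matrix(); T[:3,3]=s["tcp_pos"]
        W=np.linalg.inv(T@np.array(c["hand_eye"])); Rm=W[:3,:3]; t=W[:3,3]
    return K,Rm,t
def shot(name,f=None):
    c=cam(name); im=np.asarray(env.read_camera(name))
    if f: cv2.imwrite("pics/"+f,im[:,:,::-1])
    return im,c
def onplane(c,uv,z):
    K,Rm,t=c; o=-Rm.T@t; d=Rm.T@np.linalg.inv(K)@np.array([uv[0],uv[1],1.]); return o+d*(z-o[2])/d[2]
def proj(c,p):
    K,Rm,t=c; q=K@(Rm@np.array(p,float)+t); return q[:2]/q[2]
def tri(c1,u1,c2,u2):
    A=[];b=[]
    for (K,Rm,t),u in((c1,u1),(c2,u2)):
        o=-Rm.T@t; d=Rm.T@np.linalg.inv(K)@np.array([u[0],u[1],1.]); d/=np.linalg.norm(d)
        P=np.eye(3)-np.outer(d,d); A.append(P); b.append(P@o)
    A=np.vstack(A);b=np.hstack(b); x=np.linalg.lstsq(A,b,rcond=None)[0]; return x,np.linalg.norm(A@x-b)
def tool(vec):
    q=env.get_state()["orientation"]; return R.from_quat([q[1],q[2],q[3],q[0]]).inv().apply(vec)
E
python3 - <<'E'
from h import *
a,ca=shot("scene","scene.png"); b,cb=shot("side","side.png"); 
for c in(ca,cb): print(-c[1].T@c[2], c[1][2])
s=env.get_state();print({k:np.round(v,3) for k,v in s.items()})
E
```

```text
pics
[1.36748899 0.26517412 0.85560687] [-0.72925935 -0.18120484 -0.65980725]
[0.64587741 1.18560486 1.06332948] [-0.06263897 -0.76552998 -0.64034382]
{'clock': np.float64(0.1), 'joint_pos': array([-0.14 ,  0.314,  0.045,  1.304, -0.   ,  1.431]), 'qvel': array([ 0.   , -0.003,  0.003,  0.   ,  0.002,  0.001]), 'tau': array([ 4.0000e-03, -4.8173e+01,  2.9924e+01,  1.3000e-02, -0.0000e+00,
        0.0000e+00]), 'tcp_pos': array([0.575, 0.   , 0.242]), 'orientation': array([-0.   ,  1.   , -0.   , -0.001]), 'wrist_force': array([-0.81 ,  0.599, -0.332]), 'ft_torque': array([ 0.04 , -0.01 , -0.024]), 'finger_gap': np.float64(0.086)}
```

View pics/scene.png

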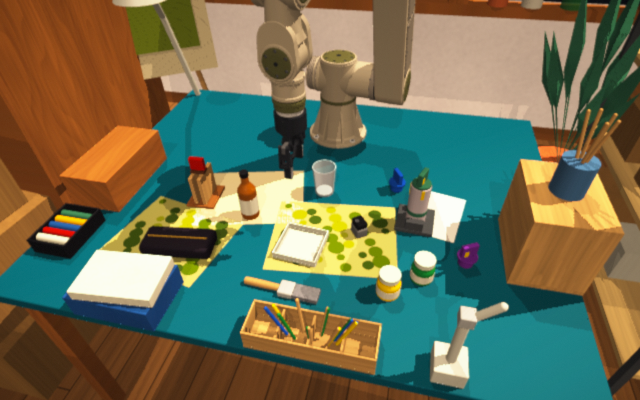

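View pics/side.png

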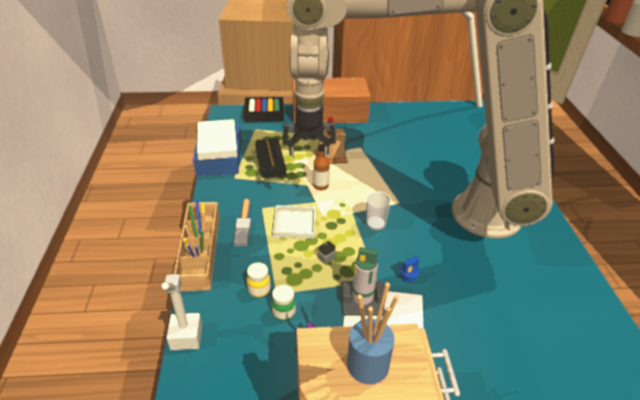

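Stopper-like things in the scene picture are green on the canister (422,180), blue (397,178) and purple (468,254). Green, standing in the canister, fits the description. I'll confirm it in an enlarged crop, along with the rest and tray.

```bash
python3 - <<'E'
from h import *
a=cv2.imread("pics/scene.png");b=cv2.imread("pics/side.png")
L=[(a,385,160),(a,170,145),(b,325,240),(b,310,110)]
t=[cv2.resize(m[y:y+75,x:x+100],(400,300),interpolation=cv2.INTER_CUBIC) for m,x,y in L]
cv2.imwrite("pics/crop.png",np.vstack([np.hstack(t[:2]),np.hstack(t[2:])]))
for n,m in(("scene",a),("side",b)):
    c=cam(n); hsv=cv2.cvtColor(m,cv2.COLOR_BGR2HSV)
    def blobs(lo,hi,x0,y0,x1,y1,lab,mn=8):
        k=cv2.inRange(hsv[y0:y1,x0:x1],lo,hi)
        nn,l,s,ce=cv2.connectedComponentsWithStats(k)
        for i in range(1,nn):
            if s[i,4]>mn: print(n,lab,ce[i]+[x0,y0],s[i]+np.array([x0,y0,0,0,0]))
    if n=="scene":
        blobs((45,80,20),(80,255,200),405,160,440,200,"green"); blobs((0,150,120),(6,255,255),180,145,215,180,"red"); 
    else:
        blobs((45,80,20),(80,255,200),345,240,390,285,"green"); blobs((0,150,90),(6,255,255),320,110,345,150,"red")
    x0,y0,x1,y1=(265,215,335,275) if n=="scene" else (262,198,325,245)
    g=cv2.inRange(hsv[y0:y1,x0:x1],(0,0,130),(180,70,255))
    cs=max(cv2.findContours(g,0,2)[0],key=cv2.contourArea)+[x0,y0]
    ap=cv2.approxPolyDP(cs,6,True).reshape(-1,2); print(n,"tray",ap.tolist(),[onplane(c,p,.022)[:2].round(3).tolist() for p in ap])
E
```

```text
scene green [422.09401709 180.17948718] [412 168  20  22 234]
scene red [195.75882353 162.90588235] [188 157  16  13 170]
scene tray [[289, 215], [272, 252], [314, 262], [328, 231], [323, 238], [287, 230], [296, 224]] [[0.524, -0.044], [0.676, -0.047], [0.686, 0.074], [0.565, 0.085], [0.595, 0.077], [0.586, -0.031], [0.557, -0.012]]
side green [368.11693548 258.14516129] [357 248  20  21 248]
side red [330.55 119.2 ] [329 117   5   5  20]
side tray [[324, 198], [269, 206], [276, 209], [273, 235], [312, 237], [315, 207], [291, 205], [315, 201], [324, 214]] [[0.519, -0.079], [0.697, -0.048], [0.675, -0.032], [0.685, 0.087], [0.569, 0.101], [0.551, -0.036], [0.627, -0.049], [0.549, -0.066], [0.525, -0.001]]
```

View pics/crop.png

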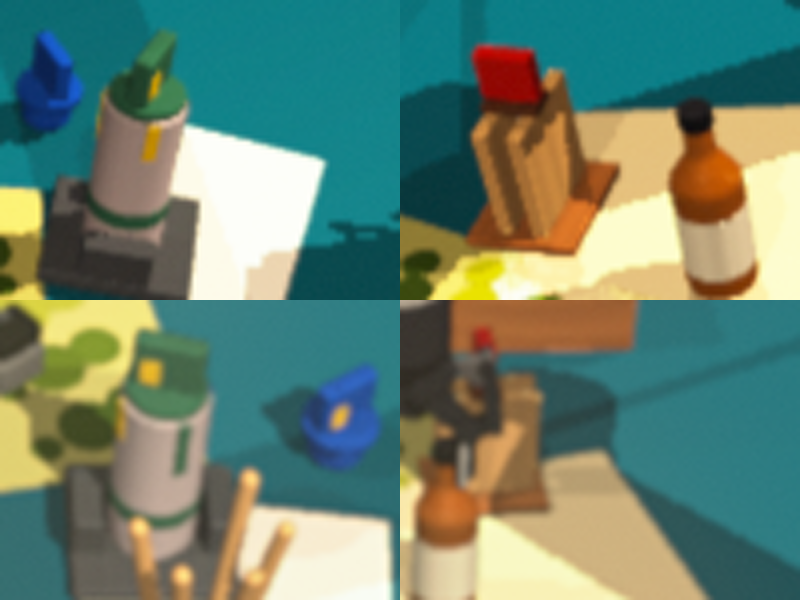

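Crop confirms: the green stopper with wing stands in the canister with its flange on the rim, and the red handle sits on the wooden rest. Triangulating next, then a wrist view.

```bash
python3 - <<'E'
from h import *
ca,cb=cam("scene"),cam("side")
print("flange",tri(ca,(421.7,183),cb,(366.8,262.5)),"exp z .150")
print("wing",tri(ca,(423,178),cb,(368,256)),"exp z .169")
# red: scene block centre on expected z; rest top 0.108 -> grip z .136
print("red",onplane(ca,(195.8,162.9),.136), tri(ca,(195.8,162.9),cb,(330.5,119)))
print("restbase corners",[onplane(ca,p,.01).round(3).tolist() for p in((187,206),(214,208),(225,187))])
for d in("bottle",(249,217)),("cup",(324,194)),("blue",(397,190)): print(d[0],onplane(ca,d[1],0))
print(env.calibration("wrist")["hand_eye"],env.calibration("wrist")["camera_matrix"])
E
```

```text
flange (array([0.44724876, 0.32678925, 0.14499272]), np.float64(0.0007894047768666262)) exp z .150
wing (array([0.44694714, 0.32642063, 0.16486316]), np.float64(0.002439485188103603)) exp z .169
red [ 0.47560847 -0.34468129  0.136     ] (array([ 0.48186799, -0.34217848,  0.15081333]), np.float64(0.012451914732479722))
restbase corners [[0.539, -0.374, 0.01], [0.53, -0.287, 0.01], [0.425, -0.294, 0.01]]
bottle [ 0.53582949 -0.16969076  0.        ]
cup [0.38148372 0.03179849 0.        ]
blue [0.31227927 0.26182839 0.        ]
[[ 9.99999977e-01  7.61094201e-06 -2.13044594e-04  3.41791311e-04]
 [ 4.93358215e-05  9.63969563e-01  2.66012555e-01 -6.78569799e-02]
 [ 2.07393111e-04 -2.66012559e-01  9.63969541e-01 -1.31129105e-01]
 [ 0.00000000e+00  0.00000000e+00  0.00000000e+00  1.00000000e+00]] [[353.32412063   0.         316.40609463]
 [  0.         353.32412063 197.05574031]
 [  0.           0.           1.        ]]
```

Request:
carry_out --moves '[1, -0.025, -0.06, -0.012, 0, 0, 0, 1, -0.025, -0.06, -0.012, 0, 0, -10, 1, -0.025, -0.06, -0.012, 0, 0, -10, 1, -0.025, -0.06, -0.012, 0, 0, -10, 1, 0, -0.04, 0, 0, 0, -10]' --squeeze 60

```text
clock: 0.72
tcp_pos: [0.4297, 0.2488, 0.2855]
orientation: [-0.001, 0.937, 0.349, -0.003]
wrist_force: [1.2, -0.4, 0.4]
finger_gap: 0.0856
```

```bash
python3 - <<'E'
from h import *
s=env.get_state();print({k:np.round(s[k],3) for k in("clock","joint_pos","tcp_pos","orientation")}); print("to wing",tool(np.array([.447,.327,.169])-s["tcp_pos"]))
E
```

```text
{'clock': np.float64(0.725), 'joint_pos': array([ 0.361,  0.155, -0.053,  1.368,  0.003,  1.22 ]), 'tcp_pos': array([0.43 , 0.249, 0.285]), 'orientation': array([-0.001,  0.937,  0.349, -0.003])}
to wing [ 0.06474872 -0.04736892  0.11642235]
```

Request:
carry_out --moves '[1, 0.032, -0.024, 0, 0, 0, 0, 1, 0.032, -0.024, 0, 0, 0, -10, 1, 0, 0, 0, 0, 0, -10, 1, 0, 0, 0, 0, 0, -10, 1, 0, 0, 0, 0, 0, -10]'

```text
clock: 1.35
tcp_pos: [0.4428, 0.3326, 0.2837]
orientation: [-0.003, 0.751, 0.66, -0.004]
wrist_force: [0.0, -0.2, -0.7]
finger_gap: 0.0854
```

```bash
python3 - <<'E'
from h import *
s=env.get_state();print({k:np.round(s[k],3) for k in("clock","joint_pos","tcp_pos","orientation")}); print("to wing",tool(np.array([.447,.327,.169])-s["tcp_pos"]))
w,c=shot("wrist","w1.png"); print(proj(c,[.447,.327,.188]))
E
```

```text
{'clock': np.float64(1.35), 'joint_pos': array([0.497, 0.271, 0.089, 1.398, 0.004, 0.627]), 'tcp_pos': array([0.443, 0.333, 0.284]), 'orientation': array([-0.003,  0.751,  0.66 , -0.004])}
to wing [-0.00472765  0.00591938  0.11465062]
[308.51007973 211.73579837]
```

View pics/w1.png

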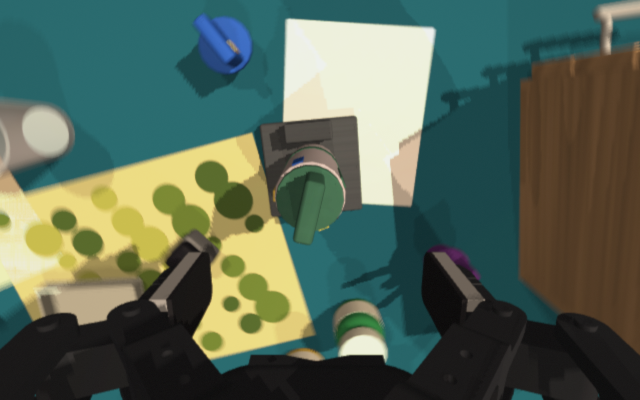

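Wrist view: green stopper with wing strip from about (314,172) to (304,243), flange centre near (310,200). Fitting the strip and flange.

```bash
python3 - <<'E'
from h import *
w=cv2.imread("pics/w1.png");c=cam("wrist");hsv=cv2.cvtColor(w,cv2.COLOR_BGR2HSV)
print(hsv[[190,210,230,200,205],[311,309,306,290,335]].tolist())
k=np.zeros(w.shape[:2],np.uint8);k[140:260,260:360]=cv2.inRange(hsv[140:260,260:360],(45,60,20),(83,255,255))
sm=k.copy()
for thr in(95,105,115):
    m=cv2.bitwise_and(k,(hsv[:,:,2]>thr).astype(np.uint8)*255)
    cs=max(cv2.findContours(m,0,2)[0],key=cv2.contourArea); r=cv2.minAreaRect(cs); print(thr,r)
    bp=[onplane(c,p,.188)[:2] for p in cv2.boxPoints(r)]; print(np.round(bp,4).tolist(),onplane(c,r[0],.188))
cs=max(cv2.findContours(k,0,2)[0],key=cv2.contourArea);print(cv2.boundingRect(cs))
P=cs.reshape(-1,2);P=P[P[:,1]<226]
W=np.array([onplane(c,p,.150)[:2] for p in P])
A=np.c_[2*W,np.ones(len(W))]
for _ in range(6):
    x=np.linalg.lstsq(A,(W**2).sum(1),rcond=None)[0];rr=np.sqrt(x[2]+x[0]**2+x[1]**2);d=abs(np.hypot(*(W-x[:2]).T)-rr);g=d<np.quantile(d,.9);W,A=W[g],A[g]
print("flange circle",x[:2],rr)
big=cv2.resize(w[150:260,250:370],None,fx=5,fy=5,interpolation=2);cv2.imwrite("pics/w1c.png",big)
E
```

```text
[[66, 89, 109], [65, 89, 112], [66, 90, 116], [67, 92, 64], [66, 89, 115]]
95 ((314.4200134277344, 202.4399871826172), (74.77359008789062, 59.741214752197266), 70.55996704101562)
[[0.4206, 0.3074], [0.4121, 0.3456], [0.4622, 0.3569], [0.4719, 0.3168]] [0.44101426 0.33170992 0.188     ]
105 ((329.0, 199.5), (63.0, 26.0), 90.0)
[[0.418, 0.3357], [0.4201, 0.3525], [0.4635, 0.3479], [0.4613, 0.3302]] [0.44019307 0.34161871 0.188     ]
115 ((332.0, 194.5), (49.0, 20.0), 90.0)
[[0.4198, 0.3394], [0.4214, 0.3523], [0.4549, 0.3488], [0.4532, 0.3353]] [0.43701618 0.34399277 0.188     ]
(276, 166, 67, 79)
flange circle [0.44826589 0.32655204] 0.025857857491780073
```

View pics/w1c.png

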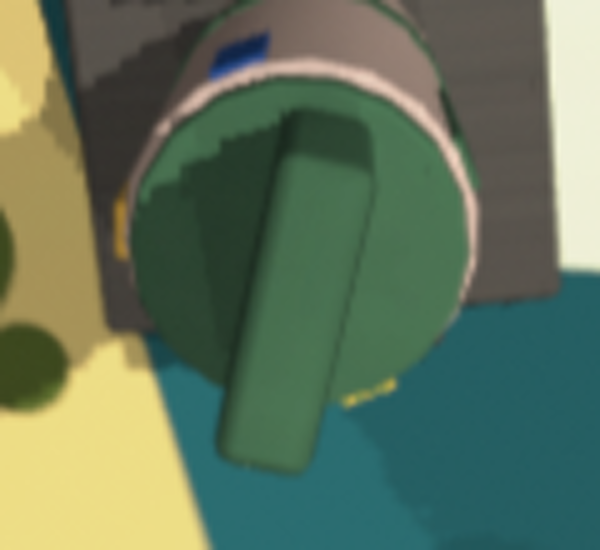

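```bash
python3 - <<'E'
from h import *
c=cam("wrist");P=np.array([onplane(c,p,.188)[:2] for p in((307,180.4),(325,184.4),(310.4,245),(293.6,241))])
print(P.round(4),P.mean(0),[np.linalg.norm(P[i]-P[i-1]) for i in range(4)])
d=(P[2]+P[3]-P[0]-P[1]);print("wing dir deg",np.degrees(np.arctan2(d[1],d[0])))
F=[onplane(c,p,.02)[:2] for p in((262,125),(275,216),(356,117),(361,208))];print(np.round(F,3))
s=env.get_state();q=s["orientation"];X=R.from_quat([q[1],q[2],q[3],q[0]]).apply([1,0,0]);print("toolx deg",np.degrees(np.arctan2(X[1],X[0])))
print("to wing",tool(np.array([.448,.3266,.169])-s["tcp_pos"]))
E
```

```text
[[0.4255 0.3288]
 [0.4296 0.3402]
 [0.471  0.3251]
 [0.4666 0.314 ]] [0.44817308 0.32702055] [np.float64(0.04372079276964956), np.float64(0.012158365661609114), np.float64(0.044038227583184486), np.float64(0.011931797054493154)]
wing dir deg -19.848018482753773
[[0.393 0.279]
 [0.499 0.277]
 [0.397 0.382]
 [0.501 0.378]]
toolx deg 82.88845164555546
to wing [-0.0049426   0.00695935  0.11456694]
```

Request:
carry_out --moves '[1, -0.005, 0.007, 0.02, 0, 0, 10, 1, 0, 0, 0.03, 0, 0, 3, 1, 0, 0, 0.03, 0, 0, 0, 1, 0, 0, 0.02, 0, 0, 0, 1, 0, 0, 0, 0, 0, 0]'

```text
clock: 2.02
tcp_pos: [0.4477, 0.3258, 0.1797]
orientation: [-0.002, 0.826, 0.564, -0.005]
wrist_force: [0.3, -0.0, -0.2]
finger_gap: 0.0855
```

```bash
cat > st.py <<'E'
import sys
from h import *
s=env.get_state();q=s["orientation"];M=R.from_quat([q[1],q[2],q[3],q[0]]).as_matrix()
print({k:np.round(s[k],4).tolist() for k in("clock","tcp_pos","wrist_force","ft_torque","finger_gap")},"j6",s["joint_pos"][[0,5]].round(2))
print("toolx deg",np.degrees(np.arctan2(M[1,0],M[0,0])).round(1),"tool z",M[:,2].round(4))
if len(sys.argv)>3: print("to target (tool)",tool(np.array([float(v) for v in sys.argv[1:4]])-s["tcp_pos"]).round(4))
E
python3 st.py .448 .3268 .166
```

```text
{'clock': 2.025, 'tcp_pos': [0.4477, 0.3258, 0.1797], 'wrist_force': [0.252, -0.0202, -0.1585], 'ft_torque': [-0.0055, -0.0168, 0.0441], 'finger_gap': 0.0855} j6 [0.48 0.85]
toolx deg 68.7 tool z [-0.0115 -0.0021 -0.9999]
to target (tool) [0.0011 0.0001 0.0137]
```

Request:
carry_out --moves '[1, 0.001, 0, 0.0135, -0.6, 0.3, 0, -1, 0, 0, 0, 0, 0, 0, -1, 0, 0, 0, 0, 0, 0, -1, 0, 0, 0, 0, 0, 0, -1, 0, 0, 0, 0, 0, 0]'

```text
clock: 2.65
tcp_pos: [0.4491, 0.326, 0.1702]
orientation: [0.002, 0.827, 0.562, 0.001]
wrist_force: [-2.5, -6.2, 13.3]
finger_gap: 0.0131
```

```bash
python3 st.py .448 .3268 .166
```

```text
{'clock': 2.65, 'tcp_pos': [0.4491, 0.326, 0.1702], 'wrist_force': [-2.4799, -6.2368, 13.3133], 'ft_torque': [-0.62, 0.1707, 0.4229], 'finger_gap': 0.0131} j6 [0.49 0.86]
toolx deg 68.4 tool z [ 0.0036 -0.0026 -1.    ]
to target (tool) [ 0.0004 -0.0014  0.0042]
```

Request:
carry_out --moves '[-1, 0, 0, -0.001, 0, 0, 0, -1, 0, 0, -0.001, 0, 0, 8, -1, 0, 0, -0.0008, 0, 0, 8, -1, 0, 0, -0.0008, 0, 0, 8, -1, 0, 0, -0.0008, 0, 0, 8]' --squeeze 100

```text
clock: 3.28
tcp_pos: [0.4487, 0.3256, 0.1715]
orientation: [0.003, 0.952, 0.307, -0.001]
wrist_force: [1.7, -0.7, -4.9]
finger_gap: 0.0125
```

```bash
python3 st.py .448 .3268 .170
```

```text
{'clock': 3.275, 'tcp_pos': [0.4487, 0.3256, 0.1715], 'wrist_force': [1.6945, -0.6789, -4.9332], 'ft_torque': [-0.2108, -0.2025, 0.8475], 'finger_gap': 0.0125} j6 [0.49 1.43]
toolx deg 35.8 tool z [ 6.0e-04 -5.2e-03 -1.0e+00]
to target (tool) [ 0.0001 -0.0014  0.0015]
```

Request:
carry_out --moves '[-1, 0, 0, -0.0014, 0, 0, 9, -1, 0, 0, -0.0014, 0, 0, 9, -1, 0, 0, -0.0014, 0, 0, 9, -1, 0, 0, -0.0014, 0, 0, 9, -1, 0, 0, -0.0014, 0, 0, 9]'

```text
clock: 3.9
tcp_pos: [0.4484, 0.3254, 0.1738]
orientation: [0.005, 0.996, -0.089, -0.001]
wrist_force: [2.2, -0.1, -6.6]
finger_gap: 0.0122
```

```bash
python3 st.py .448 .3268 .170
```

```text
{'clock': 3.9, 'tcp_pos': [0.4484, 0.3254, 0.1738], 'wrist_force': [2.2334, -0.0774, -6.5784], 'ft_torque': [-0.0081, -0.6524, 0.8216], 'finger_gap': 0.0122} j6 [0.49 2.24]
toolx deg -10.3 tool z [-0.0034 -0.0089 -1.    ]
to target (tool) [-0.0006 -0.0013  0.0038]
```

Request:
carry_out --moves '[-1, 0, 0, -0.0014, 0, 0, -9, -1, 0, 0, -0.0018, 0, 0, -9, -1, 0, 0, -0.0018, 0, 0, -9, -1, 0, 0, -0.0018, 0, 0, -9, -1, 0, 0, -0.0018, 0, 0, -9]'

```text
clock: 4.53
tcp_pos: [0.4489, 0.3257, 0.1766]
orientation: [0.003, 0.953, 0.304, -0.005]
wrist_force: [1.6, 1.5, -7.6]
finger_gap: 0.0123
```

```bash
python3 st.py .448 .3258 .170; python3 - <<'E'
from h import *
w,c=shot("wrist","w2.png"); s,cs=shot("scene"); a=cv2.resize(s[140:240,360:480],(480,400),interpolation=2);cv2.imwrite("pics/m1.png",np.hstack([a,cv2.resize(w[100:300,240:400],(320,400),interpolation=2)])[:,:,::-1])
E
```

```text
{'clock': 4.525, 'tcp_pos': [0.4489, 0.3257, 0.1766], 'wrist_force': [1.6443, 1.4538, -7.6369], 'ft_torque': [0.3257, -0.6206, -0.8788], 'finger_gap': 0.0123} j6 [0.49 1.44]
toolx deg 35.4 tool z [-0.0086 -0.009  -0.9999]
to target (tool) [-0.0006 -0.0006  0.0066]
```

View pics/m1.png

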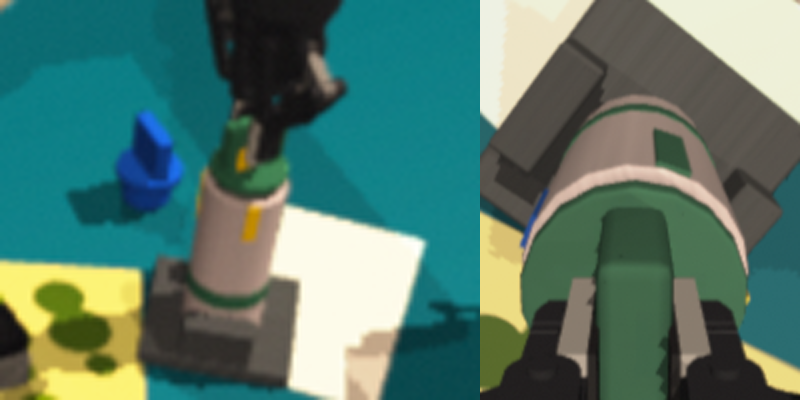

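Request:
carry_out --moves '[-1, 0, 0, -0.002, 0, 0.3, -9, -1, 0, 0, -0.002, 0, 0.3, -9, -1, 0, 0, -0.002, 0, 0, -9, -1, 0, 0, -0.002, 0, 0, -9, -1, 0, 0, -0.002, 0, 0, -9]'

```text
clock: 5.25
tcp_pos: [0.4488, 0.3259, 0.1805]
orientation: [-0.001, 0.765, 0.644, -0.003]
wrist_force: [3.1, 2.4, -11.1]
finger_gap: 0.0125
```

```bash
python3 st.py .4485 .3258 .170
```

```text
{'clock': 5.25, 'tcp_pos': [0.4488, 0.3259, 0.1805], 'wrist_force': [3.107, 2.4183, -11.1215], 'ft_torque': [0.3695, -0.731, -0.7412], 'finger_gap': 0.0125} j6 [0.48 0.65]
toolx deg 80.2 tool z [-0.0066 -0.0023 -1.    ]
to target (tool) [-0.0001 -0.0002  0.0105]
```

Request:
carry_out --moves '[-1, 0, 0, -0.002, 0, 0, -9, -1, 0, 0, -0.002, 0, 0, -9, -1, 0, 0, -0.002, 0, 0, -9, -1, 0, 0, -0.002, 0, 0, -9, -1, 0, 0, -0.002, 0, 0, -9]'

```text
clock: 5.88
tcp_pos: [0.449, 0.3262, 0.1847]
orientation: [-0.005, 0.459, 0.888, -0.004]
wrist_force: [1.9, 1.5, -11.1]
finger_gap: 0.0123
```

Request:
carry_out --moves '[-1, 0, 0, -0.0014, 0, 0, 9, -1, 0, 0, -0.002, 0, 0, 9, -1, 0, 0, -0.002, 0, 0, 9, -1, 0, 0, -0.002, 0, 0, 9, -1, 0, 0, -0.002, 0, 0, 9]'

```text
clock: 6.5
tcp_pos: [0.4498, 0.3265, 0.1928]
orientation: [-0.002, 0.776, 0.631, -0.006]
wrist_force: [-0.3, 1.3, -1.8]
finger_gap: 0.0124
```

```bash
python3 st.py .4485 .3258 .170
```

```text
{'clock': 6.5, 'tcp_pos': [0.4498, 0.3265, 0.1928], 'wrist_force': [-0.3337, 1.3345, -1.8169], 'ft_torque': [-0.0122, -0.0409, 0.0245], 'finger_gap': 0.0124} j6 [0.48 0.69]
toolx deg 78.3 tool z [-0.0118 -0.0039 -0.9999]
to target (tool) [-0.0009 -0.0009  0.0229]
```

Request:
carry_out --moves '[-1, 0, 0, -0.015, 0, 0, 0, -1, 0, 0, -0.025, 0, 0, 0, -1, 0, 0, -0.03, 0, 0, 0, -1, 0, 0, -0.03, 0, 0, 0, -1, 0, 0, 0, -0.5, 0.3, 0]'

```text
clock: 7.12
tcp_pos: [0.451, 0.3276, 0.3013]
orientation: [-0.0, 0.774, 0.633, 0.001]
wrist_force: [-0.3, -0.3, -1.4]
finger_gap: 0.0124
```

```bash
python3 st.py .62 .03 .15; python3 - <<'E'
from h import *
w,c=shot("wrist"); s,cs=shot("scene");d,cd=shot("side")
a=cv2.resize(s[140:240,360:480],(480,400),interpolation=2)
cv2.imwrite("pics/w3.png",w[:,:,::-1])
cv2.imwrite("pics/side3.png",d[:,:,::-1]);cv2.imwrite("pics/scene3.png",s[:,:,::-1])
# tray from scene/side: whiteness contours w/ quad fit
E
```

```text
{'clock': 7.125, 'tcp_pos': [0.451, 0.3276, 0.3013], 'wrist_force': [-0.2641, -0.2911, -1.38], 'ft_torque': [-0.0212, -0.0393, -0.04], 'finger_gap': 0.0124} j6 [0.48 0.68]
toolx deg 78.6 tool z [ 0.0018  0.0025 -1.    ]
to target (tool) [-0.2586  0.2245  0.1508]
```

Request:
carry_out --moves '[-1, -0.04, 0.034, 0, 0, 0, 0, -1, -0.045, 0.04, 0, 0, 0, 0, -1, -0.045, 0.04, 0, 0, 0, 0, -1, -0.045, 0.04, 0, 0, 0, 0, -1, -0.045, 0.04, 0, 0, 0, 0]'

```text
clock: 7.9
tcp_pos: [0.5953, 0.0704, 0.2892]
orientation: [-0.005, 0.77, 0.638, -0.006]
wrist_force: [0.8, 0.9, -1.1]
finger_gap: 0.0124
```

```bash
python3 st.py .62 .025 .07; python3 - <<'E'
from h import *
w,c=shot("wrist","w4.png"); print(proj(c,[.62,.025,.004]))
E
```

```text
{'clock': 7.9, 'tcp_pos': [0.5953, 0.0704, 0.2892], 'wrist_force': [0.8365, 0.9343, -1.1248], 'ft_torque': [0.0463, -0.0414, 0.0261], 'finger_gap': 0.0124} j6 [-0.02  0.17]
toolx deg 79.3 tool z [-0.0156 -0.0011 -0.9999]
to target (tool) [-0.0391  0.036   0.2188]
[283.79025896 188.54118617]
```

View pics/w4.png

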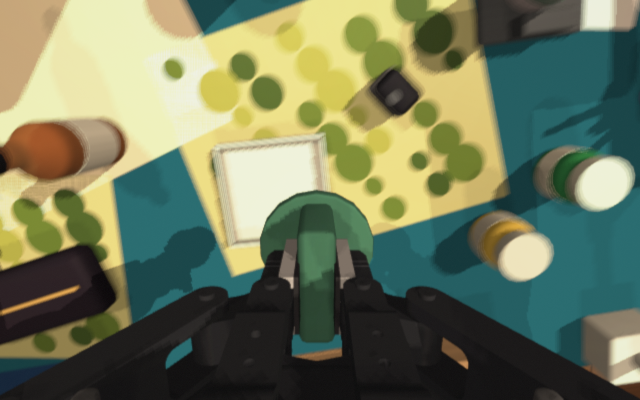

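Wrist view: the stopper is held upright. Tray outer rim corners are (213,146), (325,134) and (227,247), with the fourth hidden by the stopper.

```bash
python3 - <<'E'
from h import *
c=cam("wrist");A,B,C=[onplane(c,p,.022)[:2] for p in((213,146),(325,134),(227,247))]
print(A,B,C,np.linalg.norm(A-B),np.linalg.norm(A-C),"centre",(B+C)/2, "angle",np.degrees(np.arctan2(*(C-A)[::-1])))
m=(B+C)/2; print(tool(np.array([m[0],m[1],.07])-env.get_state()["tcp_pos"]))
E
```

```text
[ 0.55654039 -0.04834204] [0.56763542 0.07765099] [ 0.67765312 -0.06407377] 0.12648060386957377 0.12213017666228439 centre [0.62264427 0.00678861] angle -7.4008996068922555
[-0.04905896  0.0368911   0.21773435]
```

Request:
carry_out --moves '[-1, -0.024, 0.018, 0.02, -0.8, 0, 0, -1, -0.023, 0.019, 0.03, 0, 0, 0, -1, 0, 0, 0.05, 0, 0, 0, -1, 0, 0, 0.05, 0, 0, 0, -1, 0, 0, 0.03, 0, 0, 0]'

```text
clock: 8.57
tcp_pos: [0.6246, 0.0039, 0.0977]
orientation: [0.001, 0.774, 0.634, -0.005]
wrist_force: [0.5, 0.2, -1.1]
finger_gap: 0.0124
```

```bash
python3 st.py .622 .012 .06
```

```text
{'clock': 8.575, 'tcp_pos': [0.6246, 0.0039, 0.0977], 'wrist_force': [0.5134, 0.2061, -1.0903], 'ft_torque': [0.0575, 0.0014, 0.025], 'finger_gap': 0.0124} j6 [-0.12  0.08]
toolx deg 78.6 tool z [-0.0057 -0.0075 -1.    ]
to target (tool) [ 0.0078 -0.004   0.0376]
```

Request:
carry_out --moves '[-1, 0.008, -0.003, 0.015, -0.3, 0.4, 0, -1, 0, 0, 0.014, 0, 0, 0, -1, 0, 0, 0.005, 0, 0, 0, -1, 0, 0, 0.003, 0, 0, 0, -1, 0, 0, 0, 0, 0, 0]'

```text
clock: 9.2
tcp_pos: [0.6186, 0.0128, 0.0613]
orientation: [-0.001, 0.773, 0.634, -0.003]
wrist_force: [-0.2, 0.4, -1.5]
finger_gap: 0.0124
```

```bash
python3 st.py .622 .012 .06
```

```text
{'clock': 9.2, 'tcp_pos': [0.6186, 0.0128, 0.0613], 'wrist_force': [-0.1808, 0.4086, -1.4924], 'ft_torque': [-0.0193, 0.0156, -0.027], 'finger_gap': 0.0124} j6 [-0.11  0.09]
toolx deg 78.7 tool z [-0.005  -0.0023 -1.    ]
to target (tool) [-0.0001  0.0035  0.0013]
```

Request:
carry_out --moves '[-1, 0, 0, 0.002, 0, 0, 0, -1, 0, 0, 0.002, 0, 0, 0, -1, 0, 0, 0.002, 0, 0, 0, -1, 0, 0, 0, 0, 0, 0, -1, 0, 0, 0, 0, 0, 0]'

```text
clock: 9.82
tcp_pos: [0.6191, 0.0126, 0.0605]
orientation: [0.001, 0.773, 0.634, -0.001]
wrist_force: [-1.2, 0.8, 1.8]
finger_gap: 0.0124
```

Floor contact at z 0.0605. Releasing and lifting.

Request:
carry_out --moves '[0, 0, 0, 0, 0, 0, 0, 0, 0, 0, 0, 0, 0, 0, 0, 0, 0, -0.01, 0, 0, 0, 0, 0, 0, -0.04, 0, 0, 0, 0, 0, 0, -0.06, 0, 0, 0]' --squeeze 60

```text
clock: 10.45
tcp_pos: [0.6158, 0.0131, 0.1667]
orientation: [-0.004, 0.773, 0.634, -0.006]
wrist_force: [1.2, 0.1, 0.4]
finger_gap: 0.0428
```

Request:
carry_out --moves '[1, -0.05, 0, -0.06, 0, 0, 0, 1, -0.055, 0, -0.06, 0, 0, 0, 1, -0.055, -0.01, -0.02, 0, 0, 0, 1, -0.055, -0.01, 0, 0, 0, 0, 1, -0.05, -0.01, 0, 0, 0, 0]'

```text
clock: 11.08
tcp_pos: [0.5434, -0.222, 0.2949]
orientation: [0.004, 0.77, 0.637, -0.002]
wrist_force: [0.7, -0.2, 0.1]
finger_gap: 0.0856
```

```bash
python3 st.py .478 -.343 .29
```

```text
{'clock': 11.075, 'tcp_pos': [0.5434, -0.222, 0.2949], 'wrist_force': [0.6572, -0.1626, 0.1123], 'ft_torque': [-0.0046, -0.0111, 0.025], 'finger_gap': 0.0856} j6 [-0.52 -0.33]
toolx deg 79.2 tool z [ 0.0019 -0.0077 -1.    ]
to target (tool) [-0.1311 -0.0416  0.0057]
```

Request:
carry_out --moves '[1, -0.044, -0.014, 0, 0, 0, 0, 1, -0.044, -0.014, 0, 0, 0, 0, 1, -0.044, -0.014, 0, 0, 0, 10.5, 1, 0, 0, 0, 0, 0, 10.5, 1, 0, 0, 0, 0, 0, 10.5]'

```text
clock: 11.7
tcp_pos: [0.4726, -0.3523, 0.2997]
orientation: [0.006, 0.918, 0.397, 0.0]
wrist_force: [0.5, 0.5, 0.9]
finger_gap: 0.0854
```

Request:
carry_out --moves '[1, 0, 0, 0, 0, 0, 10.5, 1, 0, 0, 0, 0, 0, 10.5, 1, 0, 0, 0, 0, 0, 10.5, 1, 0, 0, 0, 0, 0, 10.5, 1, 0, 0, 0, 0, 0, 2]'

```text
clock: 12.32
tcp_pos: [0.472, -0.353, 0.3032]
orientation: [0.007, 1.0, 0.015, 0.004]
wrist_force: [0.9, -0.0, -0.2]
finger_gap: 0.0857
```

```bash
python3 st.py .478 -.343 .29; python3 - <<'E'
from h import *
w,c=shot("wrist","w5.png"); print(proj(c,[.478,-.343,.157]))
hsv=cv2.cvtColor(w,cv2.COLOR_RGB2HSV)
k=cv2.inRange(hsv,(0,150,100),(6,255,255))|cv2.inRange(hsv,(174,150,100),(180,255,255))
cs=max(cv2.findContours(k,0,2)[0],key=cv2.contourArea);print(cv2.boundingRect(cs),cv2.minAreaRect(cs))
x,y,a,b=cv2.boundingRect(cs)
cr=w[max(0,y-60):y+b+60,max(0,x-80):x+a+80]; print(max(0,x-80),max(0,y-60),cr.shape)
cv2.imwrite("pics/w5c.png",cv2.resize(cr,None,fx=3,fy=3,interpolation=2)[:,:,::-1])
E
```

```text
{'clock': 12.325, 'tcp_pos': [0.472, -0.353, 0.3032], 'wrist_force': [0.8528, -0.0071, -0.1685], 'ft_torque': [-0.0084, 0.0253, -0.0237], 'finger_gap': 0.0857} j6 [-0.78  0.76]
toolx deg 1.7 tool z [ 0.0077 -0.0139 -0.9999]
to target (tool) [ 0.0062 -0.01    0.0131]
[322.63818407 172.24682389]
(312, 135, 21, 62) ((322.3833312988281, 165.46603393554688), (61.45456314086914, 19.7161922454834), 87.79740142822266)
232 75 (182, 181, 3)
```

View pics/w5c.png

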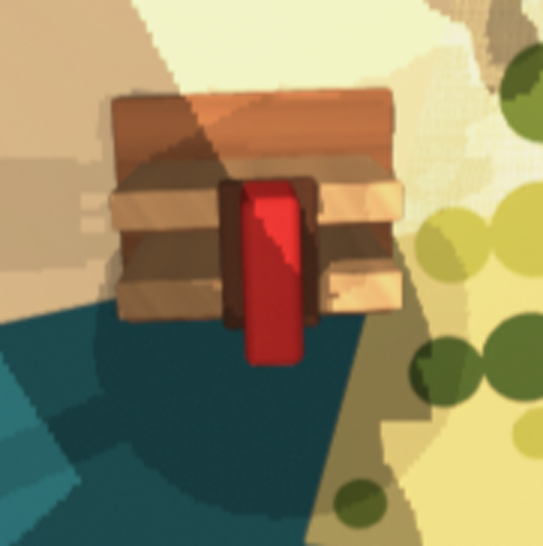

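```bash
python3 - <<'E'
from h import *
c=cam("wrist");f=lambda p,z:onplane(c,(232+p[0]/3,75+p[1]/3),z)[:2]
P=np.array([f(p,.157) for p in((243,190),(298,184),(303,362),(247,366))]);print(P.round(4),P.mean(0),[np.linalg.norm(P[i]-P[i-1]).round(4) for i in range(4)])
d=P[2]+P[3]-P[0]-P[1];print("handle y-axis dir",np.degrees(np.arctan2(*d[::-1])))
# rails' top far/near corners at z .108: upper rail top face, lower rail top face
Q=np.array([f(p,.108) for p in((111,198),(401,182),(118,290),(401,270))]);print(Q.round(4),Q.mean(0),np.degrees(np.arctan2(*(Q[1]-Q[0])[::-1])),np.degrees(np.arctan2(*(Q[3]-Q[2])[::-1])))
E
python3 st.py
```

```text
[[ 0.4696 -0.3163]
 [ 0.4838 -0.3144]
 [ 0.4872 -0.3622]
 [ 0.472  -0.3638]] [ 0.47814524 -0.33918295] [np.float64(0.0475), np.float64(0.0143), np.float64(0.048), np.float64(0.0152)]
handle y-axis dir -86.57237853988362
[[ 0.4295 -0.3258]
 [ 0.5177 -0.3184]
 [ 0.4314 -0.3544]
 [ 0.5196 -0.3455]] [ 0.47455809 -0.33601781] 4.785232976858196 5.725495395902529
{'clock': 12.375, 'tcp_pos': [0.472, -0.353, 0.3033], 'wrist_force': [0.1286, 0.0453, 0.0618], 'ft_torque': [-0.0333, 0.0488, 0.0222], 'finger_gap': 0.0851} j6 [-0.78  0.76]
toolx deg 1.7 tool z [ 0.0079 -0.0139 -0.9999]
```

Request:
carry_out --moves '[1, 0.006, -0.013, 0.02, 0.8, -0.4, -3, 1, 0, 0, 0.04, 0, 0, 0, 1, 0, 0, 0.04, 0, 0, 0, 1, 0, 0, 0.025, 0, 0, 0, 1, 0, 0, 0, 0, 0, 0]'

```text
clock: 13.0
tcp_pos: [0.4789, -0.3407, 0.1786]
orientation: [0.002, 0.999, 0.044, 0.002]
wrist_force: [0.0, 0.1, 0.3]
finger_gap: 0.0854
```

```bash
python3 st.py .478 -.340 .136
```

```text
{'clock': 13.0, 'tcp_pos': [0.4789, -0.3407, 0.1786], 'wrist_force': [0.0046, 0.052, 0.2811], 'ft_torque': [-0.0212, 0.0366, 0.0592], 'finger_gap': 0.0854} j6 [-0.75  0.73]
toolx deg 5.0 tool z [ 0.004 -0.004 -1.   ]
to target (tool) [-0.001  -0.001   0.0426]
```

Request:
carry_out --moves '[1, -0.001, -0.001, 0.022, 0.2, -0.2, 0, 1, 0, 0, 0.02, 0, 0, 0, -1, 0, 0, 0.001, 0, 0, 0, -1, 0, 0, 0, 0, 0, 0, -1, 0, 0, 0, 0, 0, 0]'

```text
clock: 13.62
tcp_pos: [0.4811, -0.343, 0.1432]
orientation: [0.004, 0.999, 0.044, 0.004]
wrist_force: [-0.4, -0.1, 0.3]
finger_gap: 0.0325
```

```bash
python3 st.py .478 -.340 .136
```

```text
{'clock': 13.625, 'tcp_pos': [0.4811, -0.343, 0.1432], 'wrist_force': [-0.4428, -0.0765, 0.3085], 'ft_torque': [-0.019, 0.0116, -0.0368], 'finger_gap': 0.0325} j6 [-0.75  0.73]
toolx deg 5.1 tool z [ 0.0081 -0.0083 -0.9999]
to target (tool) [-0.0029 -0.0033  0.0071]
```

Request:
carry_out --moves '[-0.2, -0.003, -0.003, 0.007, 0.4, -0.4, 0, -1, 0, 0, 0, 0, 0, 0, -1, 0, 0, 0, 0, 0, 0, -1, 0, 0, 0, 0, 0, 0, -1, 0, 0, 0, 0, 0, 0]' --squeeze 80

```text
clock: 14.25
tcp_pos: [0.4784, -0.3408, 0.1372]
orientation: [0.002, 0.999, 0.044, 0.001]
wrist_force: [1.6, 0.3, 0.1]
finger_gap: 0.015
```

```bash
python3 st.py .478 -.340 .136
```

```text
{'clock': 14.25, 'tcp_pos': [0.4784, -0.3408, 0.1372], 'wrist_force': [1.5723, 0.3379, 0.1265], 'ft_torque': [-0.0273, -0.0089, 0.0433], 'finger_gap': 0.015} j6 [-0.76  0.73]
toolx deg 5.1 tool z [ 0.0018 -0.0033 -1.    ]
to target (tool) [-0.0003 -0.0008  0.0012]
```

Request:
carry_out --moves '[-1, 0, 0, -0.03, 0, 0, 0, -1, 0, 0, -0.05, 0, 0, 0, -1, 0, 0, -0.05, 0, 0, 0, -1, 0, 0, -0.05, 0, 0, 0, -1, 0, 0, -0.04, 0, 0, 0]'

```text
clock: 14.88
tcp_pos: [0.476, -0.3382, 0.3578]
orientation: [-0.003, 0.999, 0.044, -0.003]
wrist_force: [0.2, -0.3, -0.5]
finger_gap: 0.0149
```

```bash
python3 st.py .448 .25 .35
```

```text
{'clock': 14.875, 'tcp_pos': [0.476, -0.3382, 0.3578], 'wrist_force': [0.189, -0.2641, -0.4608], 'ft_torque': [0.0143, 0.0049, -0.0083], 'finger_gap': 0.0149} j6 [-0.75  0.73]
toolx deg 5.1 tool z [-0.0069  0.005  -1.    ]
to target (tool) [ 0.0243 -0.5884  0.011 ]
```

Request:
carry_out --moves '[-1, 0.002, -0.04, 0, 0, 0, 0, -1, 0.003, -0.055, 0, 0, 0, 0, -1, 0.003, -0.06, 0, 0, 0, 0, -1, 0.003, -0.06, 0, 0, 0, 0, -1, 0.003, -0.06, 0, 0, 0, 0]'

```text
clock: 15.5
tcp_pos: [0.4675, -0.0613, 0.3606]
orientation: [-0.0, 0.999, 0.04, -0.0]
wrist_force: [0.5, 0.3, -0.8]
finger_gap: 0.0151
```

```bash
python3 st.py .448 .25 .35
```

```text
{'clock': 15.5, 'tcp_pos': [0.4675, -0.0613, 0.3606], 'wrist_force': [0.5047, 0.3086, -0.7586], 'ft_torque': [0.0565, -0.0739, 0.0112], 'finger_gap': 0.0151} j6 [-0.3   1.19]
toolx deg 4.6 tool z [-9.e-04  6.e-04 -1.e+00]
to target (tool) [ 0.0055 -0.3118  0.0109]
```

Request:
carry_out --moves '[-1, 0, -0.06, 0, 0, 0, 0, -1, 0.001, -0.062, 0, 0, 0, 0, -1, 0.001, -0.062, 0, 0, 0, 0, -1, 0.001, -0.062, 0, 0, 0, 0, -1, 0.001, -0.05, 0, 0, 0, 0]'

```text
clock: 16.12
tcp_pos: [0.4454, 0.2397, 0.3609]
orientation: [-0.0, 0.999, 0.04, 0.0]
wrist_force: [0.6, 0.0, -1.4]
finger_gap: 0.0151
```

```bash
python3 st.py .448 .25 .35; python3 - <<'E'
from h import *
w,c=shot("wrist","w6.png"); u=proj(c,[.448,.3266,.142]);print(u); x,y=(u-[80,60]).astype(int); x=max(x,0);y=max(y,0);print(x,y)
cv2.imwrite("pics/w6c.png",cv2.resize(w[y:y+120,x:x+160],None,fx=5,fy=5,interpolation=2)[:,:,::-1])
E
```

```text
{'clock': 16.125, 'tcp_pos': [0.4454, 0.2397, 0.3609], 'wrist_force': [0.6362, 0.0421, -1.3926], 'ft_torque': [-0.0366, -0.0042, 0.0601], 'finger_gap': 0.0151} j6 [0.33 1.83]
toolx deg 4.6 tool z [ 7.e-04  8.e-04 -1.e+00]
to target (tool) [ 0.0034 -0.0101  0.0109]
[326.05074306  79.24893178]
246 19
```

View pics/w6c.png

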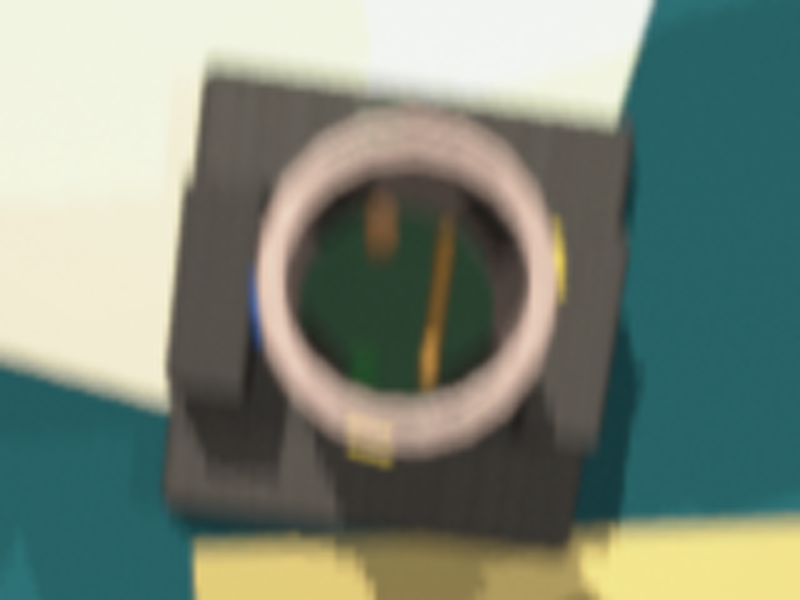

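The mouth crop shows the rim ring centred near (407,280), the brass bar from (448,215) to (428,385), and pencils at (380,228) and (365,365). So canister +x is image right, close to world +x.

```bash
python3 - <<'E'
from h import *
w=cv2.imread("pics/w6.png");c=cam("wrist");f=lambda p,z:onplane(c,(246+p[0]/5,19+p[1]/5),z)[:2]
# rim outer circle: bright pinkish pixels
rim=np.array([f(p,.142) for p in((257,280),(557,270),(405,107),(300,165),(515,165),(290,385),(525,375))])
A=np.c_[2*rim,np.ones(len(rim))];x=np.linalg.lstsq(A,(rim**2).sum(1),rcond=None)[0];print("outer",x[:2],np.sqrt(x[2]+x[0]**2+x[1]**2))
rim=np.array([f(p,.142) for p in((287,285),(528,270),(410,163),(408,397))])
A=np.c_[2*rim,np.ones(len(rim))];x=np.linalg.lstsq(A,(rim**2).sum(1),rcond=None)[0];print("inner",x[:2],np.sqrt(x[2]+x[0]**2+x[1]**2))
b=[f(p,.095) for p in((448,215),(428,385))];m=(b[0]+b[1])/2;d=b[0]-b[1];print("bar",b,m,np.linalg.norm(d),"y-dir",np.degrees(np.arctan2(*d[::-1])))
p=[f((380,215),.091),f((365,365),.093)];print("pencils",p,np.mean(p,0))
F=np.array([f(p,.012) for p in((210,75),(630,125),(165,505),(572,545))]);print("foot",F.round(4),F.mean(0),[np.degrees(np.arctan2(*(F[i]-F[j])[::-1])).round(1) for i,j in((1,0),(3,2),(0,2),(1,3))])
E
```

```text
outer [0.44733878 0.33662454] 0.028568000068110895
inner [0.44766818 0.33603407] 0.021742583873554627
bar [array([0.45606974, 0.35330861]), array([0.45514931, 0.31863294])] [0.45560953 0.33597078] 0.03468788817370798 y-dir 88.47950048069144
pencils [array([0.44180346, 0.3525118 ]), array([0.44124267, 0.32166684])] [0.44152307 0.33708932]
foot [[0.397  0.3898]
 [0.5032 0.3871]
 [0.3917 0.2837]
 [0.5007 0.2824]] [0.4481613  0.33573045] [np.float64(-1.5), np.float64(-0.7), np.float64(87.2), np.float64(88.7)]
```

```bash
python3 st.py .448 .3266 .30; python3 - <<'E'
from h import *
s=env.get_state();print(s["tcp_pos"]-np.array([.4454,.2397,.3609]))
w,c=shot("wrist","w7.png")
E
```

```text
{'clock': 16.175, 'tcp_pos': [0.4446, 0.2446, 0.3604], 'wrist_force': [0.559, 3.3863, -1.5084], 'ft_torque': [0.1774, -0.0362, -0.0214], 'finger_gap': 0.0151} j6 [0.34 1.83]
toolx deg 4.8 tool z [-4.0e-04  4.9e-03 -1.0e+00]
to target (tool) [ 0.0103 -0.0811  0.0608]
[-0.00079386  0.00494307 -0.00049535]
```

Request:
carry_out --moves '[-1, 0, 0, 0, 0, 0, 0, -1, 0, 0, 0, 0, 0, 0, -1, 0, 0, 0, 0, 0, 0, -1, 0, 0, 0, 0, 0, 0, -1, 0, 0, 0, 0, 0, 0]'

```text
clock: 16.85
tcp_pos: [0.4453, 0.239, 0.3602]
orientation: [-0.001, 0.999, 0.041, -0.0]
wrist_force: [-0.2, -0.3, -0.8]
finger_gap: 0.0151
```

```bash
python3 st.py .448 .3266 .30; python3 - <<'E'
from h import *
w,c=shot("wrist","w8.png"); np.save("c8.npy",np.array([*c[0].ravel(),*c[1].ravel(),*c[2]]))
u=proj(c,[.448,.3266,.142]);print(u); x,y=(u-[50,40]).astype(int); x=max(x,0);y=max(y,0);print(x,y)
cv2.imwrite("pics/w8c.png",cv2.resize(w[y:y+75,x:x+100],None,fx=8,fy=8,interpolation=2)[:,:,::-1])
E
```

```text
{'clock': 16.85, 'tcp_pos': [0.4453, 0.239, 0.3602], 'wrist_force': [-0.23, -0.2871, -0.8244], 'ft_torque': [0.0207, -0.007, 0.0387], 'finger_gap': 0.0151} j6 [0.33 1.82]
toolx deg 4.7 tool z [-0.001  0.001 -1.   ]
to target (tool) [ 0.0098 -0.087   0.0603]
[326.68926989  78.55783647]
276 38
```

View pics/w8c.png

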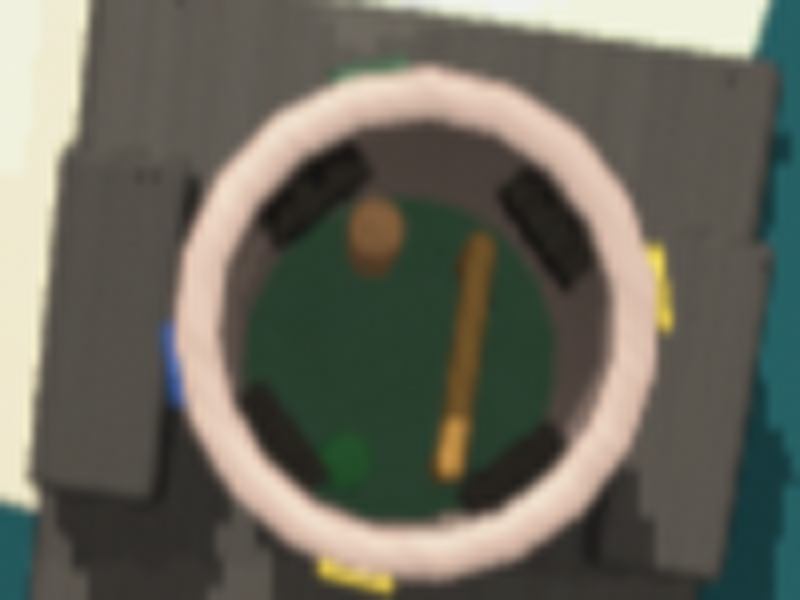

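The sharp view shows rim outer extents x 177–657 and y 67–580, the bar from (480,238) to (450,475), and pencil tops at (376,228) and (348,460).

```bash
python3 - <<'E'
from h import *
v=np.load("c8.npy");c=(v[:9].reshape(3,3),v[9:18].reshape(3,3),v[18:]);f=lambda p,z:onplane(c,(276+p[0]/8,38+p[1]/8),z)[:2]
def circ(P):
    P=np.array(P);x=np.linalg.lstsq(np.c_[2*P,np.ones(len(P))],(P**2).sum(1),rcond=None)[0];return x[:2].round(4),np.sqrt(x[2]+x[0]**2+x[1]**2)
print("outer",circ([f(p,.142) for p in((177,320),(657,330),(430,67),(420,580),(255,145),(600,165),(235,490),(600,500))]))
print("inner",circ([f(p,.142) for p in((224,315),(613,325),(430,122),(415,522))]))
b=[f(p,.095) for p in((480,238),(450,475))];d=b[0]-b[1];print("bar",np.mean(b,0),np.linalg.norm(d),np.degrees(np.arctan2(*d[::-1])))
p=[f((376,228),.091),f((348,460),.093)];print("pencils",np.mean(p,0),np.linalg.norm(p[0]-p[1]))
E
```

```text
outer (array([0.4496, 0.3258]), np.float64(0.028313085652008147))
inner (array([0.4495, 0.3266]), np.float64(0.022573429299576956))
bar [0.45730679 0.32573831] 0.030357814230286627 87.83692105691009
pencils [0.44348758 0.32639747] 0.029989282638733506
```

Request:
carry_out --moves '[-1, -0.001, -0.03, 0.01, 0, 0, 0, -1, -0.001, -0.03, 0.01, 0, 0, 0, -1, -0.001, -0.028, 0, 0, 0, 0, -1, 0, 0, 0, 0, 0, 6.7, -1, 0, 0, 0, 0, 0, 0]'

```text
clock: 17.52
tcp_pos: [0.4359, 0.3281, 0.3398]
orientation: [-0.0, 1.0, -0.02, -0.0]
wrist_force: [0.3, 0.1, -2.0]
finger_gap: 0.0151
```

```bash
python3 st.py .4354 .326 .30
```

```text
{'clock': 17.525, 'tcp_pos': [0.4359, 0.3281, 0.3398], 'wrist_force': [0.2765, 0.1239, -2.0058], 'ft_torque': [-0.0038, -0.0053, -0.011], 'finger_gap': 0.0151} j6 [0.5  2.11]
toolx deg -2.3 tool z [-1.e-04  1.e-03 -1.e+00]
to target (tool) [-0.0004  0.0021  0.0398]
```

Request:
carry_out --moves '[-1, 0, 0.002, 0.02, 0, 0, 0, -1, 0, 0, 0.02, 0, 0, 0, -1, 0, 0, 0.015, 0, 0, 0, -1, 0, 0, 0, 0, 0, 0, -1, 0, 0, 0, 0, 0, 0]'

```text
clock: 18.15
tcp_pos: [0.4368, 0.3248, 0.2848]
orientation: [-0.001, 1.0, -0.017, 0.001]
wrist_force: [-0.8, -0.5, -0.6]
finger_gap: 0.015
```

```bash
python3 st.py .4354 .326 .197; python3 - <<'E'
from h import *
w,c=shot("wrist","w9.png"); s,cs=shot("scene"); print(proj(c,[.4494,.3261,.142]))
cv2.imwrite("pics/m9.png",np.hstack([cv2.resize(s[120:220,370:470],(400,400),interpolation=2),cv2.resize(w[120:280,240:400],(400,400),interpolation=2)])[:,:,::-1])
E
```

```text
{'clock': 18.15, 'tcp_pos': [0.4368, 0.3248, 0.2848], 'wrist_force': [-0.8175, -0.4753, -0.6098], 'ft_torque': [-0.0175, -0.001, 0.0035], 'finger_gap': 0.015} j6 [0.49 2.1 ]
toolx deg -1.9 tool z [ 0.0021  0.0021 -1.    ]
to target (tool) [-0.0017 -0.001   0.0878]
[331.40220642 185.98900108]
```

View pics/m9.png

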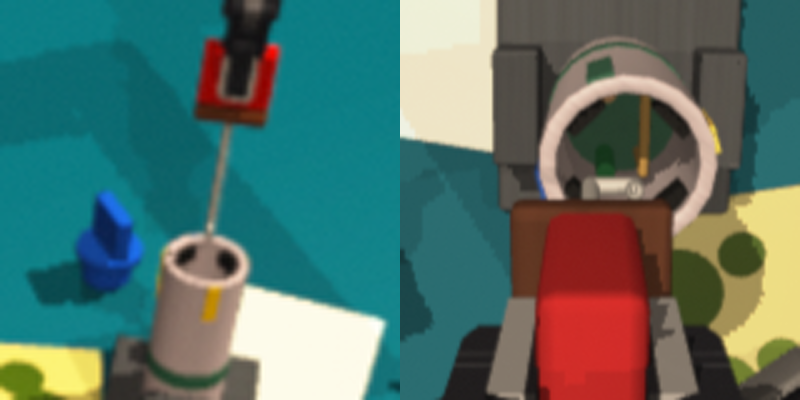

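```bash
python3 st.py .4354 .326 .197;python3 - <<'E'
from h import *
c=cam("wrist")
print("round end",onplane(c,(240+235/2.5,120+188/2.5),.173),"foot left end",onplane(c,(240+185/2.5,120+188/2.5),.164))
E
```

```text
{'clock': 18.25, 'tcp_pos': [0.4369, 0.3249, 0.2849], 'wrist_force': [0.3451, -0.0398, -0.7896], 'ft_torque': [0.0102, -0.0001, 0.0561], 'finger_gap': 0.0149} j6 [0.49 2.1 ]
toolx deg -1.9 tool z [ 0.0024  0.0023 -1.    ]
to target (tool) [-0.0018 -0.0008  0.0879]
round end [0.45008043 0.32693301 0.173     ] foot left end [0.435709   0.32501509 0.164     ]
```

Request:
carry_out --moves '[-1, -0.002, 0, 0.015, 0, 0, 0, -1, 0, 0, 0.02, 0, 0, 0, -1, 0, 0, 0.02, 0, 0, 0, -1, 0, 0, 0.015, 0, 0, 0, -1, 0, 0, 0, 0, 0, 0]'

```text
clock: 18.88
tcp_pos: [0.4347, 0.3254, 0.2113]
orientation: [-0.002, 1.0, -0.016, 0.002]
wrist_force: [0.1, -0.1, 0.1]
finger_gap: 0.015
```

```bash
python3 st.py .4354 .325 .197
```

```text
{'clock': 18.875, 'tcp_pos': [0.4347, 0.3254, 0.2113], 'wrist_force': [0.0582, -0.1003, 0.1079], 'ft_torque': [-0.0618, 0.0281, -0.0363], 'finger_gap': 0.015} j6 [0.49 2.1 ]
toolx deg -1.9 tool z [ 0.0035  0.0031 -1.    ]
to target (tool) [0.0007 0.0004 0.0143]
```

Request:
carry_out --moves '[-1, 0.0005, 0, 0.01, 0.2, -0.2, 0, -1, 0, 0, 0.007, 0, 0, 0, -1, 0.008, 0, 0, 0, 0, 0, -1, 0.008, 0, 0, 0, 0, 0, -1, 0, 0, 0, 0, 0, 0]'

```text
clock: 19.5
tcp_pos: [0.4529, 0.3253, 0.1944]
orientation: [-0.004, 1.0, -0.016, 0.001]
wrist_force: [-0.3, 0.2, -1.4]
finger_gap: 0.015
```

```bash
python3 st.py .4508 .325 .197
```

```text
{'clock': 19.5, 'tcp_pos': [0.4529, 0.3253, 0.1944], 'wrist_force': [-0.3376, 0.2015, -1.3784], 'ft_torque': [0.0459, 0.3094, 0.018], 'finger_gap': 0.015} j6 [0.48 2.08]
toolx deg -1.8 tool z [ 0.0013  0.008  -1.    ]
to target (tool) [-0.0021  0.0003 -0.0026]
```

Request:
carry_out --moves '[-1, -0.0022, 0, -0.003, -0.4, 0, 0, -1, 0, 0, -0.008, 0, 0, 0, -1, 0, 0, -0.008, 0, 0, 0, -1, 0, 0, -0.01, 0, 0, 0, -1, 0, 0, -0.01, 0, 0, 0]'

```text
clock: 20.12
tcp_pos: [0.4507, 0.3252, 0.2351]
orientation: [0.0, 1.0, -0.016, 0.001]
wrist_force: [2.2, 0.9, -7.5]
finger_gap: 0.0149
```

```bash
python3 st.py .4508 .325 .296
```

```text
{'clock': 20.125, 'tcp_pos': [0.4507, 0.3252, 0.2351], 'wrist_force': [2.1784, 0.9209, -7.4699], 'ft_torque': [0.1435, -0.4139, 0.0022], 'finger_gap': 0.0149} j6 [0.48 2.08]
toolx deg -1.8 tool z [ 1.e-03 -2.e-04 -1.e+00]
to target (tool) [ 0.0001  0.0002 -0.0609]
```

Request:
carry_out --moves '[-1, 0, 0, -0.01, 0, 0, 0, -1, 0, 0, -0.01, 0, 0, 0, -1, 0, 0, -0.01, 0, 0, 0, -1, 0, 0, -0.01, 0, 0, 0, -1, 0, 0, -0.006, 0, 0, 0]'

```text
clock: 20.75
tcp_pos: [0.4508, 0.3252, 0.2845]
orientation: [0.0, 1.0, -0.016, 0.001]
wrist_force: [1.1, 0.3, -6.6]
finger_gap: 0.015
```

```bash
python3 st.py .4508 .325 .296
```

```text
{'clock': 20.75, 'tcp_pos': [0.4508, 0.3252, 0.2845], 'wrist_force': [1.1157, 0.2541, -6.6173], 'ft_torque': [0.1618, -0.2968, -0.0202], 'finger_gap': 0.015} j6 [0.48 2.08]
toolx deg -1.8 tool z [ 1.2e-03 -1.0e-04 -1.0e+00]
to target (tool) [ 0.0001  0.0002 -0.0115]
```

Request:
carry_out --moves '[-1, 0, 0, -0.003, 0, 0, 0, -1, 0, 0, -0.002, 0, 0, 0, -1, 0, 0, -0.002, 0, 0, 0, -1, 0, 0, -0.002, 0, 0, 0, -1, 0, 0, 0, 0, 0, 0]'

```text
clock: 21.38
tcp_pos: [0.4508, 0.3253, 0.2941]
orientation: [0.0, 1.0, -0.016, 0.001]
wrist_force: [1.7, 0.3, -3.9]
finger_gap: 0.015
```

```bash
python3 st.py .4508 .325 .296;  python3 - <<'E'
from h import *
w,c=shot("wrist","w10.png"); s,cs=shot("scene");
cv2.imwrite("pics/m10.png",np.hstack([cv2.resize(s[120:220,370:470],(400,400),interpolation=2),cv2.resize(w[100:260,240:400],(400,400),interpolation=2)])[:,:,::-1])
E
```

```text
{'clock': 21.375, 'tcp_pos': [0.4508, 0.3253, 0.2941], 'wrist_force': [1.6662, 0.3187, -3.9068], 'ft_torque': [0.086, -0.2487, -0.0013], 'finger_gap': 0.015} j6 [0.48 2.08]
toolx deg -1.8 tool z [ 1.3e-03 -1.0e-04 -1.0e+00]
to target (tool) [ 0.      0.0003 -0.0019]
```

View pics/m10.png

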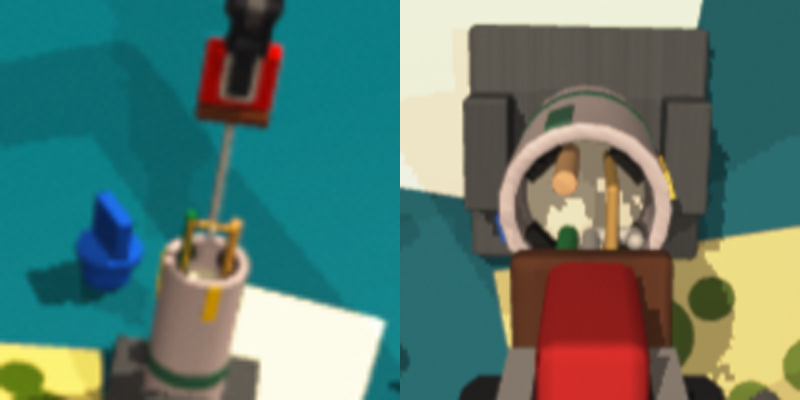

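Loop and pencils stand well above the rim, hook in the loop. Nudge up 1 mm, then unhook: down 12 mm, back 15 mm.

Request:
carry_out --moves '[-1, 0, 0, -0.001, 0, 0, 0, -1, 0, 0, 0.006, 0, 0, 0, -1, 0, 0, 0.006, 0, 0, 0, -1, -0.003, 0, 0, 0, 0, 0, -1, 0, 0, 0, 0, 0, 0]'

```text
clock: 22.1
tcp_pos: [0.4474, 0.3254, 0.2834]
orientation: [-0.0, 1.0, -0.016, 0.001]
wrist_force: [0.3, -0.1, -1.0]
finger_gap: 0.0149
```

```bash
python3 st.py .4355 .325 .282
```

```text
{'clock': 22.1, 'tcp_pos': [0.4474, 0.3254, 0.2834], 'wrist_force': [0.3485, -0.1318, -1.0425], 'ft_torque': [-0.0119, 0.0101, -0.0063], 'finger_gap': 0.0149} j6 [0.48 2.09]
toolx deg -1.8 tool z [ 2.5e-03  6.0e-04 -1.0e+00]
to target (tool) [-0.0119  0.0008  0.0014]
```

Request:
carry_out --moves '[-1, 0, 0, 0.0015, 0, 0, 0, -1, -0.006, 0, 0, 0, 0, 0, -1, -0.006, 0, 0, 0, 0, 0, -1, 0, 0, 0, 0, 0, 0, -1, 0, 0, 0, 0, 0, 0]'

```text
clock: 22.72
tcp_pos: [0.4344, 0.3259, 0.2824]
orientation: [-0.001, 1.0, -0.016, 0.002]
wrist_force: [-0.0, -0.6, -1.4]
finger_gap: 0.0148
```

```bash
python3 st.py .4355 .325 .282
```

```text
{'clock': 22.725, 'tcp_pos': [0.4344, 0.3259, 0.2824], 'wrist_force': [-0.0133, -0.6474, -1.3692], 'ft_torque': [0.0085, -0.0083, -0.0555], 'finger_gap': 0.0148} j6 [0.5 2.1]
toolx deg -1.8 tool z [ 0.0032  0.001  -1.    ]
to target (tool) [0.0011 0.0009 0.0004]
```

Request:
carry_out --moves '[-1, 0, 0, -0.01, 0, -0.2, 0, -1, 0, 0, -0.015, 0, 0, 0, -1, 0, 0, -0.025, 0, 0, 0, -1, 0, 0, -0.03, 0, 0, 0, -1, 0, 0, 0, 0, 0, -6.8]'

```text
clock: 23.35
tcp_pos: [0.4352, 0.3259, 0.3692]
orientation: [-0.001, 0.999, 0.045, 0.001]
wrist_force: [-0.3, -0.3, -1.3]
finger_gap: 0.015
```

```bash
python3 st.py .478 -.338 .36;  python3 - <<'E'
from h import *
s,cs=shot("scene","scene11.png")
m=cv2.cvtColor(s,cv2.COLOR_RGB2HSV)[165:225,400:440]
# brass of loop vs rim rows
k=cv2.inRange(m,(12,120,110),(28,255,255)); ys,xs=np.nonzero(k); print("brass px y",ys.min()+165,ys.max()+165,"expect bar",proj(cs,[.4573,.3259,.18]),"rim",proj(cs,[.4494,.3261,.142]))
print([ (y+165,int(k[y].sum()/255)) for y in range(0,60,3)])
E
```

```text
{'clock': 23.35, 'tcp_pos': [0.4352, 0.3259, 0.3692], 'wrist_force': [-0.2674, -0.2525, -1.2624], 'ft_torque': [0.0042, 0.0011, 0.0012], 'finger_gap': 0.015} j6 [0.49 1.98]
toolx deg 5.1 tool z [ 0.0025  0.0027 -1.    ]
to target (tool) [-0.0167  0.6651  0.0076]
brass px y 175 200 expect bar [423.18700233 175.28678197] rim [421.34566134 184.46435089]
[(165, 0), (168, 0), (171, 0), (174, 0), (177, 5), (180, 3), (183, 3), (186, 3), (189, 0), (192, 4), (195, 4), (198, 4), (201, 0), (204, 0), (207, 0), (210, 0), (213, 0), (216, 0), (219, 0), (222, 0)]
```

Request:
carry_out --moves '[-1, -0.001, 0.04, 0, 0, 0, 0, -1, -0.002, 0.06, 0, 0, 0, 0, -1, -0.002, 0.062, 0, 0, 0, 0, -1, -0.002, 0.062, 0, 0, 0, 0, -1, -0.002, 0.062, 0, 0, 0, 0]'

```text
clock: 24.02
tcp_pos: [0.4539, 0.0384, 0.3702]
orientation: [-0.001, 0.999, 0.047, 0.003]
wrist_force: [0.5, 0.1, -0.2]
finger_gap: 0.0152
```

Request:
carry_out --moves '[-1, -0.001, 0.062, 0, 0, 0, 0, -1, -0.002, 0.062, 0, 0, 0, 0, -1, -0.002, 0.062, 0, 0, 0, 0, -1, -0.002, 0.062, 0, 0, 0, 0, -1, -0.002, 0.04, 0, 0, 0, 0]'

```text
clock: 24.65
tcp_pos: [0.4699, -0.2545, 0.3734]
orientation: [-0.0, 0.999, 0.041, 0.006]
wrist_force: [0.0, 1.1, -0.5]
finger_gap: 0.0149
```

```bash
python3 st.py .478 -.3405 .36
```

```text
{'clock': 24.65, 'tcp_pos': [0.4699, -0.2545, 0.3734], 'wrist_force': [0.0365, 1.1041, -0.548], 'ft_torque': [0.0411, -0.0115, -0.0113], 'finger_gap': 0.0149} j6 [-0.65  0.84]
toolx deg 4.7 tool z [ 0.0114  0.001  -0.9999]
to target (tool) [0.0009 0.0864 0.0134]
```

Request:
carry_out --moves '[-1, 0.001, 0.04, 0, 0, -0.3, 0, -1, 0, 0.035, 0, 0, -0.3, -0.4, -1, 0, 0.011, 0, 0, 0, 0, -1, 0, 0, 0, 0, 0, 0, -1, 0, 0, 0, 0, 0, 0]'

```text
clock: 25.28
tcp_pos: [0.4771, -0.3454, 0.3743]
orientation: [-0.0, 0.999, 0.039, 0.001]
wrist_force: [0.2, -0.7, -0.9]
finger_gap: 0.0149
```

```bash
python3 st.py .478 -.3405 .137
```

```text
{'clock': 25.275, 'tcp_pos': [0.4771, -0.3454, 0.3743], 'wrist_force': [0.1825, -0.7363, -0.8776], 'ft_torque': [-0.0293, 0.0172, -0.0117], 'finger_gap': 0.0149} j6 [-0.76  0.73]
toolx deg 4.5 tool z [ 1.e-03  9.e-04 -1.e+00]
to target (tool) [ 0.0011 -0.0047  0.2373]
```

Request:
carry_out --moves '[-1, 0.001, -0.0045, 0.02, 0, 0, -0.6, -1, 0, 0, 0.035, 0, 0, 0, -1, 0, 0, 0.035, 0, 0, 0, -1, 0, 0, 0.015, 0, 0, 0, -1, 0, 0, 0, 0, 0, 0]'

```text
clock: 25.9
tcp_pos: [0.4789, -0.3336, 0.2704]
orientation: [0.001, 0.999, 0.048, 0.003]
wrist_force: [-0.1, 1.0, -0.6]
finger_gap: 0.0151
```

```bash
python3 st.py .4782 -.3408 .137
```

```text
{'clock': 25.9, 'tcp_pos': [0.4789, -0.3336, 0.2704], 'wrist_force': [-0.0755, 0.9722, -0.5721], 'ft_torque': [-0.0298, 0.0234, -0.0502], 'finger_gap': 0.0151} j6 [-0.75  0.73]
toolx deg 5.5 tool z [ 0.0052 -0.0014 -1.    ]
to target (tool) [-0.0021  0.0069  0.1334]
```

Request:
carry_out --moves '[-1, -0.001, 0.006, 0, 0, -0.2, 0.4, -1, 0, 0, 0, 0, 0, 0, -1, 0, 0, 0, 0, 0, 0, -1, 0, 0, 0, 0, 0, 0, -1, 0, 0, 0, 0, 0, 0]'

```text
clock: 26.52
tcp_pos: [0.4797, -0.34, 0.2744]
orientation: [0.003, 0.999, 0.045, 0.003]
wrist_force: [-0.7, -0.1, -0.7]
finger_gap: 0.0147
```

```bash
python3 st.py .4782 -.3408 .137
```

```text
{'clock': 26.525, 'tcp_pos': [0.4797, -0.34, 0.2744], 'wrist_force': [-0.6933, -0.1145, -0.691], 'ft_torque': [-0.0143, 0.0164, -0.0168], 'finger_gap': 0.0147} j6 [-0.75  0.73]
toolx deg 5.1 tool z [ 0.0057 -0.0056 -1.    ]
to target (tool) [-0.0023 -0.0002  0.1374]
```

Request:
carry_out --moves '[-1, 0, 0, 0.01, 0.3, -0.3, 0, -1, 0, 0, 0.015, 0, 0, 0, -1, 0, 0, 0.02, 0, 0, 0, -1, 0, 0, 0.02, 0, 0, 0, -1, 0, 0, 0.01, 0, 0, 0]'

```text
clock: 27.15
tcp_pos: [0.4791, -0.3397, 0.1934]
orientation: [-0.001, 0.999, 0.044, -0.001]
wrist_force: [-0.9, -0.7, -1.0]
finger_gap: 0.0147
```

```bash
python3 st.py .4782 -.3408 .137
```

```text
{'clock': 27.15, 'tcp_pos': [0.4791, -0.3397, 0.1934], 'wrist_force': [-0.9355, -0.693, -1.0097], 'ft_torque': [0.0145, 0.0406, -0.0375], 'finger_gap': 0.0147} j6 [-0.75  0.73]
toolx deg 5.1 tool z [-1.9e-03  9.0e-04 -1.0e+00]
to target (tool) [-0.0009  0.0011  0.0564]
```

Rod is in the gap with no contact force. Lowering to the rails.

Request:
carry_out --moves '[-1, 0, 0.001, 0.018, 0, 0, 0, -1, 0, 0, 0.017, 0, 0, 0, -1, 0, 0, 0.01, 0, 0, 0, -1, 0, 0, 0.004, 0, 0, 0, -1, 0, 0, 0, 0, 0, 0]'

```text
clock: 27.78
tcp_pos: [0.4785, -0.34, 0.1408]
orientation: [-0.001, 0.999, 0.044, -0.002]
wrist_force: [1.2, 0.9, -1.2]
finger_gap: 0.0152
```

```bash
python3 st.py .4782 -.3408 .137
```

```text
{'clock': 27.775, 'tcp_pos': [0.4785, -0.34, 0.1408], 'wrist_force': [1.2253, 0.9139, -1.1751], 'ft_torque': [-0.0039, 0.0416, 0.0109], 'finger_gap': 0.0152} j6 [-0.75  0.73]
toolx deg 5.1 tool z [-0.0036  0.0026 -1.    ]
to target (tool) [-0.0003  0.0008  0.0038]
```

Request:
carry_out --moves '[-1, 0, 0.001, 0.003, -0.1, 0.2, 0, -1, 0, 0, 0.002, 0, 0, 0, -1, 0, 0, 0.001, 0, 0, 0, -1, 0, 0, 0.001, 0, 0, 0, -1, 0, 0, 0, 0, 0, 0]'

```text
clock: 28.4
tcp_pos: [0.4792, -0.3417, 0.1375]
orientation: [0.001, 0.999, 0.044, 0.002]
wrist_force: [-0.5, -0.4, -1.0]
finger_gap: 0.0147
```

Request:
carry_out --moves '[-1, 0, 0, 0.0015, 0, 0, 0, -1, 0, 0, 0.001, 0, 0, 0, -1, 0, 0, 0.0005, 0, 0, 0, -1, 0, 0, 0, 0, 0, 0, -1, 0, 0, 0, 0, 0, 0]'

```text
clock: 29.02
tcp_pos: [0.4794, -0.3418, 0.1372]
orientation: [0.002, 0.999, 0.044, 0.002]
wrist_force: [-1.5, 1.2, 3.4]
finger_gap: 0.0151
```

Request:
carry_out --moves '[0, 0, 0, 0, 0, 0, 0, 0, 0, 0, 0, 0, 0, 0, 0, 0, 0, 0, 0, 0, 0, 0, 0, 0, -0.02, 0, 0, 0, 0, 0, 0, -0.05, 0, 0, 0]'

```text
clock: 29.65
tcp_pos: [0.4773, -0.3401, 0.2028]
orientation: [-0.001, 0.999, 0.044, -0.001]
wrist_force: [0.2, -0.9, 0.1]
finger_gap: 0.0429
```

Request:
carry_out --moves '[0, 0, 0, -0.05, 0, 0, 0, 0, 0, 0, -0.05, 0, 0, 0, 0, 0, 0, 0, 0, 0, 0, 0, 0, 0, 0, 0, 0, 0, 0, 0, 0, 0, 0, 0, 0]'

```text
clock: 30.28
tcp_pos: [0.4783, -0.3411, 0.3079]
orientation: [0.0, 0.999, 0.044, 0.001]
wrist_force: [-0.2, 0.2, -1.5]
finger_gap: 0.0427
```

```bash
python3 st.py; python3 - <<'E'
from h import *
w,c=shot("wrist","w12.png"); s,cs=shot("scene","s12.png");d,cd=shot("side","d12.png")
print(proj(c,[.478,-.34,.157]))
r=lambda m:cv2.resize(m,(400,300),interpolation=2)
cv2.imwrite("pics/m12.png",np.vstack([np.hstack([r(w[60:240,200:440]),r(s[140:215,165:265])]),np.hstack([r(s[200:275,255:355]),r(s[150:240,370:490])])])[:,:,::-1])
E
```

```text
{'clock': 30.275, 'tcp_pos': [0.4783, -0.3411, 0.3079], 'wrist_force': [-0.2192, 0.1851, -1.5035], 'ft_torque': [0.0256, 0.0107, 0.0399], 'finger_gap': 0.0427} j6 [-0.76  0.73]
toolx deg 5.1 tool z [ 2.e-03 -7.e-04 -1.e+00]
[315.41252754 183.80974502]
```

Viewing limit reached, so I'll check by numbers.

```bash
python3 - <<'E'
from h import *
c=cam("wrist"); w=cv2.imread("pics/w12.png");s0,s1=cv2.imread("pics/scene.png"),cv2.imread("pics/s12.png");d1=cv2.imread("pics/d12.png")
def blob(m,lo,hi,x0=0,y0=0,x1=640,y1=400):
    k=cv2.inRange(cv2.cvtColor(m,cv2.COLOR_BGR2HSV)[y0:y1,x0:x1],lo,hi);n,l,st,ce=cv2.connectedComponentsWithStats(k)
    i=1+np.argmax(st[1:,4]);return (ce[i]+[x0,y0]).round(1),st[i]+np.array([x0,y0,0,0,0])
r=blob(w,(0,150,90),(6,255,255));print("red wrist",r,"world",onplane(c,r[0],.157),"old centre .478 -.340")
print("red scene before/after",blob(s0,(0,150,90),(6,255,255),180,145,220,180),blob(s1,(0,150,90),(6,255,255),180,145,220,180))
cs,cd=cam("scene"),cam("side")
P=[blob(m,(55,70,20),(83,255,200),*b) for m,b in((s1,(270,195,335,265)),(d1,(268,180,320,240)))]
print("stopper",P,tri(cs,P[0][0],cd,P[1][0])); print("expected wing px",proj(cs,[.619,.0126,.059]),proj(cd,[.619,.0126,.059]))
print("brass",blob(s1,(12,120,110),(28,255,255),405,165,440,192),"bar exp",proj(cs,[.4573,.3259,.18]))
df=cv2.absdiff(s0,s1).max(2);k=(df>45).astype(np.uint8);k[:150,240:420]=0
n,l,st,ce=cv2.connectedComponentsWithStats(cv2.morphologyEx(k,cv2.MORPH_OPEN,np.ones((2,2),np.uint8)))
for i in range(1,n):
    if st[i,4]>15: print("diff",st[i],ce[i].round())
E
```

```text
red wrist (array([317.5, 181.3]), array([ 308,  151,   20,   61, 1118])) world [ 0.47928977 -0.33749822  0.157     ] old centre .478 -.340
red scene before/after (array([196.3, 163.4]), array([188, 157,  17,  14, 193])) (array([196. , 163.8]), array([188, 157,  18,  14, 202]))
stopper [(array([298.7, 234.8]), array([291, 222,  17,  23, 225])), (array([294.7, 210.5]), array([286, 202,  16,  18, 181]))] (array([0.61861497, 0.0129387 , 0.04861839]), np.float64(0.004217752828297684))
expected wing px [297.88016915 231.25981765] [294.0464648  208.70446554]
brass (array([427.2, 181.6]), array([425, 175,   5,  14,  36])) bar exp [423.18700233 175.28678197]
diff [130   0  49  17 448] [152.   5.]
diff [170  19   3   6  17] [171.  21.]
diff [147  21  28  24 443] [158.  34.]
diff [173  26   8  14  60] [176.  33.]
diff [ 153   42   40   81 1817] [175.  81.]
diff [  62  142  113   67 3463] [125. 172.]
diff [246 151  49  29 443] [280. 163.]
diff [296 151   8   8  57] [299. 154.]
diff [338 151  25   9 152] [349. 154.]
diff [337 162  11   7  47] [342. 165.]
diff [178 167  18  18 158] [187. 174.]
diff [412 169  22  24 323] [423. 182.]
diff [198 173  10  11  63] [203. 178.]
diff [209 174   4  13  33] [211. 180.]
diff [295 174  12   5  38] [301. 176.]
diff [214 191  25   7  91] [226. 194.]
diff [ 103  203   93   51 1747] [146. 228.]
diff [106 214  24  11 115] [115. 218.]
diff [277 222  34  33 596] [296. 241.]
diff [196 228  48  39 374] [220. 246.]
diff [368 229   7   5  22] [371. 231.]
diff [347 230   8  11  49] [350. 236.]
diff [  0 242  23  35 442] [  8. 258.]
diff [  6 305   9   7  43] [ 10. 308.]
```

```bash
python3 -c "
from workcell import env
print(env.hand_in(), env.get_state()['clock'])"
```

```text
the job is handed in; nothing more can be done
the job is handed in; nothing more can be done
```

I did every step and handed the job in at about 30 s of the 72 s allowed. No verdict was given.

- **Stopper:** I twisted it back and forth while pulling gently. The pull read at most about 11 N between moves, so the canister should not have lifted. It stands in the tray near the middle: the last triangulation put it at (0.619, 0.013), against a tray centre of about (0.622, 0.007).
- **Rack:** I caught the brass loop with the hook and drew it up about 83 mm, reading at most 7.5 N between moves. Seen just after unhooking, the bar was still in its raised position; the last picture again shows brass at that height.
- **Hook:** It hangs back on the rails within about 3 mm of where it started, and the gripper is open and well clear.

**Not fully confirmed:**
- My 12 picture views had run out, so the last checks used colour masks and calculation only.
- The stopper's triangulated height read about 10 mm low. The mask also took in the flange, so I relied on its position and on the floor contact felt when setting it down.
- The before-and-after comparison showed differences that I put down to the arm and its shadows. I did not measure the bystanders one by one.
- The canister was never measured directly; I judged it seated from the forces.

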